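# Show the grower the missing pot and its spare

## Task

Press the call button on the grey console fully down and let it spring back, to call the grower on the bench camera; then, fingers straight down and not touching, point for two seconds from a few centimetres above at the middle of the white box's empty compartment, and after that for two seconds at the middle of the spare pot on the wooden board that is the same size as the pots in the box, and finish still pointing at it. Touch nothing but the console and its button, and do not bring the fingertips down close above any other pot or the lidded tin: cross over them high.

Things in the scene. Friction and masses are not known exactly. Their poses are not given: they have to be found in the camera images.
- call (a joint): the call button's travel: 0 released, 0.006 m fully down; it springs back by itself. It starts to move at about 1.5 N and needs 5 N to be fully down; pressed straight down.
- call_top (a point): centre of the top face of the call button, a dark grey round button 30 mm across in a black collar 46 mm across, on top of a fixed grey box (70 x 60 mm, 40 mm high) on the bench between the white box and the board; this point is 62 mm above the bench when released.
- tray: fixed white open box, 190 x 190 mm, 70 mm high, walls and cross dividers 6 mm thick, divided into 2 x 2 compartments whose centres lie 46 mm from its middle along its x and y; floor 6 mm thick. Three compartments hold a pot, one does not. Origin at the centre of its underside, z up. It stands either to the left or to the right of the console, the wooden board on the other side.
- gap: thin round cork pad (68 mm across, 2 mm) that lies on the floor of the empty compartment; origin at the centre of its underside, 6 mm above the bench, z up.
- gap_mouth (a point): centre of the empty compartment, level with the white box's top edge, 70 mm above the bench (the pots beside it stand 8 mm higher, rims at 78 mm).
- board: fixed flat wooden board, 220 x 220 mm, 12 mm thick, on which the three spare pots and the tin stand at the corners of a 100 mm square; origin at the centre of its underside, z up.
- match: the spare pot that belongs in the gap: terracotta flower pot, open at the top, round and tapered, 72 mm high, 76 mm across the rim, same as those in the white box; stands on the board, loose, standing upright; origin at the centre of its underside, z up.
- match_rim (a point): centre of the mouth of the matching spare pot, level with its rim, 72 mm above its underside (84 mm above the bench).
- small: too small spare: terracotta flower pot, open at the top, round and tapered, 50 mm high, 54 mm across the rim; on the board, loose, standing upright; origin at the centre of its underside, z up.
- small_rim (a point): centre of the mouth of the small pot, level with its rim, 62 mm above the bench.
- large: too large spare: terracotta flower pot, open at the top, round and tapered, 90 mm high, 96 mm across the rim; on the board, loose, standing upright; origin at the centre of its underside, z up.
- large_rim (a point): centre of the mouth of the large pot, level with its rim, 102 mm above the bench.
- tin: metal tin with a flat red plastic lid, 76 mm across, 78 mm high; on the board, loose, standing upright; origin at the centre of its underside, z up.
- tin_lid (a point): centre of the top of the tin's lid, 90 mm above the bench.
- jar: clear jar with a red lid, 66 mm across, 100 mm high, on the bench beyond the console, loose, standing upright; origin at the centre of its underside, z up.
- bottle: green bottle, 68 mm across, 160 mm high, far left on the bench, loose, standing upright; origin at the centre of its underside, z up.
- dibber: wooden-handled dibber, 210 mm long, 22 mm thick, lying far right on the bench; origin 5 mm from the middle of its length on its underside, x along it towards the steel end.
- brush: hand brush lying far left on the bench, about 0.2 m long and at most 50 mm high; x along it, handle to -x.
- set0: one of the three pots in the white box: terracotta flower pot, open at the top, round and tapered, 72 mm high, 76 mm across the rim, loose, standing upright; origin at the centre of its underside, z up.
- set0_rim (a point): centre of that pot's mouth, level with its rim, 78 mm above the bench.
- set1: one of the three pots in the white box: terracotta flower pot, open at the top, round and tapered, 72 mm high, 76 mm across the rim, loose, standing upright; origin at the centre of its underside, z up.
- set1_rim (a point): centre of that pot's mouth, level with its rim, 78 mm above the bench.
- set2: one of the three pots in the white box: terracotta flower pot, open at the top, round and tapered, 72 mm high, 76 mm across the rim, loose, standing upright; origin at the centre of its underside, z up.
- set2_rim (a point): centre of that pot's mouth, level with its rim, 78 mm above the bench.

How it is judged (in metres and radians):
On the way, in this order (a step that is already met when the one before it is completed fails the run):
1. the call button is pressed all the way down (value of joint call above 0.005 m), for 0.05 s.
2. the fingertips are held just above the middle of the empty compartment (horizontal distance between the grasp point and gap_mouth below 0.03 m and z of the grasp point in the frame of gap_mouth between 0.005 and 0.08 m and value of joint call below 0.001 m), for 1.5 s.
3. the fingertips are held just above the middle of the matching spare pot (horizontal distance between the grasp point and match_rim below 0.03 m and z of the grasp point in the frame of match_rim between 0.015 and 0.08 m), for 1.5 s.
At the end, for the whole second after the job is handed in: Still pointing at the matching spare: grasp point (19 mm behind the fingertips) within 30 mm of its middle sideways and 15 to 80 mm above its rim; button released (under 1 mm); pots and tin upright (0.1 rad); pots, tin and bystanders within 10 mm of their starts (all of step 3 and value of joint call below 0.001 m and distance of each of set0, set1, set2, match, small, large, tin, jar, bottle, dibber, brush from where it was at the start of the episode below 0.01 m and angle between each of set0, set1, set2, match, small, large, tin's own z axis and vertical below 0.1 rad); the robot touches nothing.
It fails at once if the robot touches a pot or the tin (contact force between any of the fingers, the arm and set0 above 0.5 N or contact force between any of the fingers, the arm and set1 above 0.5 N or contact force between any of the fingers, the arm and set2 above 0.5 N or contact force between any of the fingers, the arm and match above 0.5 N or contact force between any of the fingers, the arm and small above 0.5 N or contact force between any of the fingers, the arm and large above 0.5 N or contact force between any of the fingers, the arm and tin above 0.5 N).
It fails at once if the robot touches the white box, the board or a bystander (contact force between any of the fingers, the arm and jar above 0.5 N or contact force between any of the fingers, the arm and bottle above 0.5 N or contact force between any of the fingers, the arm and dibber above 0.5 N or contact force between any of the fingers, the arm and brush above 0.5 N or contact force between any of the fingers, the arm and tray above 0.5 N or contact force between any of the fingers, the arm and board above 0.5 N).
It fails at once if a pot, the tin or a bystander is moved, lifted or carried more than 15 mm (distance of any of set0, set1, set2, match, small, large, tin, jar, bottle, dibber, brush from where it was at the start of the episode above 0.015 m).
It fails at once if the hand points at a wrong pot or the tin: grasp point within 30 mm sideways of its middle and less than 80 mm above its top ((horizontal distance between the grasp point and set0_rim below 0.03 m and z of the grasp point in the frame of set0_rim below 0.08 m) or (horizontal distance between the grasp point and set1_rim below 0.03 m and z of the grasp point in the frame of set1_rim below 0.08 m) or (horizontal distance between the grasp point and set2_rim below 0.03 m and z of the grasp point in the frame of set2_rim below 0.08 m) or (horizontal distance between the grasp point and small_rim below 0.03 m and z of the grasp point in the frame of small_rim below 0.08 m) or (horizontal distance between the grasp point and large_rim below 0.03 m and z of the grasp point in the frame of large_rim below 0.08 m) or (horizontal distance between the grasp point and tin_lid below 0.03 m and z of the grasp point in the frame of tin_lid below 0.08 m)).
It also fails if it takes over 48 s, if anything falls off the work surface, if the arm or the gripper's body presses on something with over 40 N, if the wrist force passes 120 N, or if a joint passes its speed limit or range.

## Robot

A 7-joint arm with a two-finger parallel gripper is mounted at the origin on the work surface. World frame = base frame: x ahead of the robot, y to its left, z up, the work surface at z = 0. Lengths are in mm, angles in rad, forces in N, time in s.
With the tool pointing down it reaches from about 400 to 900 mm from the base axis. Payload 5.5 kg.
Tool frame: the origin (TCP) lies between the finger pads; the fingertips stand 8 mm ahead of it and the grasp point (between the pads) lies 11 mm behind it; z points along the fingers, y is the line along which they close (so a half turn about z gives the same grasp; the last joint's range is limited). The gripper opens to 85 mm and grips with 20 to 120 N. Pads are 22 mm wide; open, the fingers measure 114 mm over their backs; the gripper's body (76 mm by 85 mm) begins 54 mm behind the grasp point. The pads swing forward as they close: fully open they stand 13 mm farther back than shut.
Start: joints at [1.55, 0.501, -0.427, 1.55, 0.221, 1.138, -0.21], TCP at [182.038, -623.989, 200.11] pointing down, gripper open.
Joint ranges: [-2.88, 2.88], [-0.31, 2.03], [-1.54, 1.56], [0.2, 2.42], [-1.41, 4.55], [0.19, 2.02], [-2.57, 2.57]. Speed limits (rad/s): [2.57, 2.57, 3.14, 3.14, 3.14, 3.14, 3.14].

## Interface

Orientations are given as a unit quaternion [w, x, y, z].
In Python, from rig import manip, viewer, hand_in gives the robot as it stands.
- The arm moves only by the tool arm_command, never from a script. Its argument "deltas" is text: rows parted by semicolons, each of 7 numbers parted by spaces: the shift along the world's x, y, z each as a share of 0.5 m, from -1 to 1, then the turn, a rotation vector about the world's x, y, z each as a share of 90 degrees, from -1 to 1, then the opening, from -1 (shut) to 1 (fully open). In form: x y z wx wy wz jaw; .... A call has exactly 8 rows; each row is the pose to reach, as a shift and turn from the pose commanded when the call began; what a row does not reach only later rows make up. A row lasts 1/8 s, in which the tool goes at most 62.5 mm and 10.7 degrees, less where a joint would pass 70% of its speed; a pose out of reach is approached as far as the arm can. A call with a number of a shift or a turn outside -1 to 1 is refused whole. A call with a gripper value outside its range is refused whole. The fingers move at their own pace and stop on an object; the grip force is fixed at half the most. Time passes only in rows, so rows that repeat a pose let the fingers close, or fill a call up. It gives the time, the measured TCP pose, the force, the opening and the grip force at its end, in the units of the state.
- manip.get_obs(): the state, without advancing time (a new reading comes with each control period).
- viewer.camera(name): name is "scene" or "top" or "wrist"; returns a dict with "pixels" (420x560x3 uint8, red, green, blue), "fovy" (degrees; the focal length in pixels is half the picture's height over the tangent of half this angle, whatever the lens; pixels are square), "cx", "cy" (the principal point, pixels), "dist" ([k1, k2, p1, p2, k3] as OpenCV has them; the pictures are not rectified), "camera_from_world" (4x4, takes a point from world to camera coordinates); the wrist camera has in their place "hand_eye" (4x4, takes a point from camera to tool coordinates, whose origin is the TCP and whose axes are the flange's). Camera axes: x right, y up, looking along -z (the intrinsics and any distortion apply to the point x, -y, -z); pixel columns grow to the right and rows downward; lengths in mm; the calibration is good to about 2 mm. A picture is of the moment at which its call begins: read the wrist's pose just before it. There is no depth.
- hand_in(): hands the job in; it is judged then, once.
Trained networks look in the newest picture that a camera, given by its name, has taken for a name from the list of things; names that differ only in an ending like _2 or _b are one class to them, and where a whole thing is asked for, a point or a joint stands for the part that bears it (a point fixed in the world has none). Each returns a list of dicts, best first, with "score" (0 to 1); they miss things now and then, are a little off and sometimes report something else, mostly with a low value. They report only what shows in the picture. A call takes as long as a camera call.
- viewer.spot_in(query, camera): "position" ([x, y, z] in mm, in world coordinates, good to about 4 mm: the middle of the surface that is visible of it).
- viewer.outline_of(query, camera): "pixels" (420x560 bool, what is visible of it).
- viewer.landmark_of(query, camera): "position" ([x, y, z] in mm, in world coordinates, good to about 4 mm: a listed point, or the origin of a listed thing).
The state is a dict: "time_s": time; "qpos": joint angles; "qd": joint speeds; "effort": joint torques, N m; "ee_pos": TCP position; "eef_rot": TCP orientation; "contact_force": force on the tool from outside, world axes, zero at the start; "wrist_torque": the same for the moment, N m; "finger_gap": finger opening in mm; "grip_force": force on a finger pad.
Only numpy, scipy, OpenCV 4.12 (cv2) and the standard library are available. Lean on these libraries where they do the work, as an engineer would, in place of code of your own. Each camera call takes 0.05 s, during which the arm holds its last target. There are 200 camera calls.

## Working session

There is one attempt and no reset: what is moved stays moved. The work goes in short steps, Python scripts to look and compute and a tool call to move; the robot and the scene stay as the last step left them, time stands still between calls to the robot, and variables do not carry over. Pictures are saved under pics/ and viewed, at most 10 in all, crops included, and the job is handed in when it is done.

Besides the shell and the picture viewer there is one more tool, called after "Emit:" by a JSON object that holds its "fn" and its "kwargs", one argument or row to a line. arm_command: Moves the arm, as the interface text tells. Shift numbers are shares of 0.5 m and turn numbers shares of 90 degrees, none past 1 either way. Its arguments: {"type":"object","properties":{"deltas":{"type":"string"}},"required":["deltas"]}

```bash
mkdir -p pics; python3 - <<'E'
from rig import manip, viewer
import cv2, numpy as np
o=manip.get_obs(); print(o['time_s'],o['ee_pos'],o['eef_rot'],o['finger_gap'])
for c in ['top','scene']:
    im=viewer.camera(c); cv2.imwrite(f'pics/{c}1.png',im['pixels'][:,:,::-1])
    for q in ['call_top','gap_mouth','gap','match_rim','small_rim','large_rim','tin_lid','set0_rim','tray','board','jar','bottle']:
        r=viewer.landmark_of(q,c)
        print(c,q,[(round(d['score'],2),np.round(d['position']).tolist()) for d in r[:4]])
E
```

```text
0.0 [ 181.74929164 -623.26888068  199.04690018] [-9.85195617e-04  9.89944744e-01  1.41451123e-01 -1.13082467e-04] 85.63525693821094
top call_top [(0.65, [568.0, 188.0, 82.0]), (0.63, [461.0, -5.0, 62.0])]
top gap_mouth [(0.79, [555.0, -242.0, 66.0])]
top gap [(0.64, [558.0, -241.0, 6.0]), (0.57, [494.0, 310.0, 102.0]), (0.31, [528.0, 249.0, 4.0])]
top match_rim [(0.56, [565.0, 188.0, 82.0])]
top small_rim [(0.71, [593.0, 289.0, 66.0]), (0.41, [494.0, 309.0, 100.0])]
top large_rim [(0.67, [494.0, 310.0, 103.0]), (0.27, [463.0, -6.0, 62.0])]
top tin_lid [(0.85, [469.0, 216.0, 91.0]), (0.47, [456.0, -163.0, 4.0])]
top set0_rim [(0.62, [468.0, -256.0, 76.0]), (0.56, [592.0, 292.0, 13.0])]
top tray [(0.73, [511.0, -205.0, -4.0])]
top board [(0.64, [531.0, 251.0, 4.0])]
top jar [(0.94, [720.0, -15.0, 1.0])]
top bottle [(0.76, [551.0, 468.0, 0.0])]
scene call_top [(0.5, [461.0, -10.0, 61.0])]
scene gap_mouth [(0.46, [563.0, -245.0, 72.0]), (0.32, [555.0, -244.0, 8.0])]
scene gap [(0.48, [555.0, -246.0, 6.0]), (0.39, [550.0, -157.0, 80.0])]
scene match_rim [(0.58, [570.0, 193.0, 87.0]), (0.43, [469.0, -256.0, 81.0])]
scene small_rim [(0.47, [591.0, 289.0, 65.0])]
scene large_rim [(0.55, [490.0, 312.0, 100.0]), (0.16, [555.0, 473.0, -2.0])]
scene tin_lid [(0.65, [474.0, 208.0, 95.0])]
scene set0_rim [(0.63, [470.0, -254.0, 79.0]), (0.34, [568.0, 188.0, 14.0])]
scene tray [(0.72, [592.0, 290.0, 63.0]), (0.4, [590.0, 290.0, 11.0])]
scene board [(0.97, [531.0, 251.0, 2.0]), (0.47, [717.0, -10.0, -5.0])]
scene jar [(0.36, [547.0, -150.0, 2.0])]
scene bottle [(0.66, [551.0, 479.0, -2.0])]
```

View pics/top1.png

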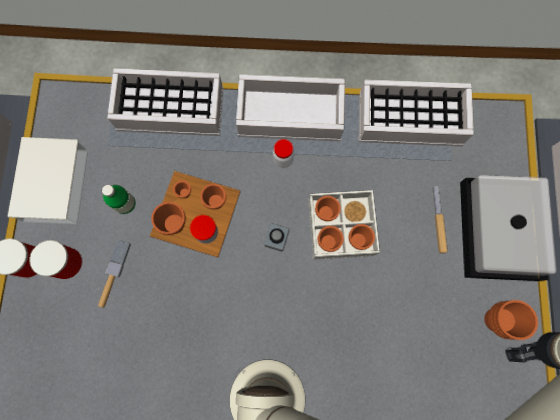

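View pics/scene1.png

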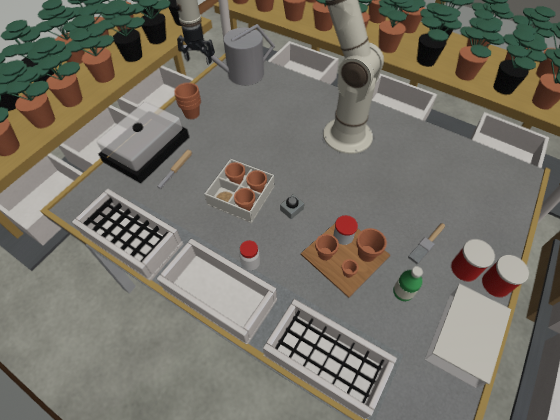

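The top picture shows the console button at (277,236) and the box on the right with its empty compartment, showing the cork, at (355,211). On the board at left are the small pot (182,190), the large pot (168,218), the red tin (203,228) and the match (213,197). The scene view agrees. The network estimates also agree, giving call (461,-7), gap (557,-243) and match (568,190). Completing the 100 mm square from the other three puts the match at (570,190).

First I raise the arm, shut the jaw and swing inward at height.

Emit:
{"fn": "arm_command", "kwargs": {
  "deltas": "0 0 0.1 0 0 0 -1; 0 0 0.2 0 0 0 -1; 0.1 0.1 0.2 0 0 0 -1; 0.2 0.2 0.2 0 0 0 -1; 0.3 0.3 0.2 0 0 0 -1; 0.4 0.4 0.2 0 0 0 -1; 0.48 0.48 0.2 0 0 0 -1; 0.54 0.54 0.2 0 0 0 -1"
}}

```text
time_s: 2.3
ee_pos: [448.4, -357.4, 300.5]
eef_rot: [0.0, 0.99, 0.141, 0.0]
contact_force: [1.1, -0.1, 0.8]
finger_gap: -0.1
grip_force: 0.0
```

```bash
cat > h.py <<'E'
import numpy as np, cv2
def ray_at(im,px,z):
    f=im['pixels'].shape[0]/2/np.tan(np.radians(im['fovy'])/2)
    K=np.array([[f,0,im['cx']],[0,f,im['cy']],[0,0,1]])
    u=cv2.undistortPoints(np.array([[px]],float),K,np.array(im['dist'],float))[0,0]
    T=np.linalg.inv(im['camera_from_world']); d=T[:3,:3]@[u[0],-u[1],-1]; c=T[:3,3]
    return c+d*(z-c[2])/d[2]
E
python3 - <<'E'
from rig import manip, viewer
from h import *
o=manip.get_obs(); print(o['time_s'],o['ee_pos'],np.round(o['qpos'],2),o['finger_gap'])
for c in ['top','scene']:
    im=viewer.camera(c)
    for q,z in [('call_top',55),('gap',8),('match_rim',60)]:
        for r in viewer.outline_of(q,c)[:2]:
            ys,xs=np.nonzero(r['pixels']); p=(xs.mean(),ys.mean())
            print(c,q,round(r['score'],2),len(xs),np.round(p,1),np.round(ray_at(im,p,z)))
E
```

```text
2.3 [ 448.37466656 -357.41488829  300.45843315] [ 1.12  0.3  -0.61  1.62  0.18  1.28 -0.82] -0.07562739481722816
top call_top 0.2 540 [330.4 238.3] [ 462. -167.   55.]
top gap 0.65 329 [355.  210.8] [ 561. -246.    8.]
top gap 0.62 550 [361.5 236.2] [ 482. -267.    8.]
scene call_top 0.73 432 [326.4 246.2] [564. 188.  55.]
scene call_top 0.6 411 [424.9 245.5] [386. 471.  55.]
scene gap 0.59 88 [224.5 195.6] [ 550. -251.    8.]
scene match_rim 0.84 490 [326.4 246.1] [566. 189.  60.]
scene match_rim 0.18 301 [235.5 172.1] [ 466. -254.   60.]
```

Emit:
{"fn": "arm_command", "kwargs": {
  "deltas": "0 0.1 0 0 0 0 -1; 0.01 0.22 0 0 0 0 -1; 0.02 0.34 0 0 0 0 -1; 0.02 0.46 0 0 0 0 -1; 0.02 0.58 0 0 0 0 -1; 0.02 0.69 0 0 0 0 -1; 0.02 0.694 -0.1 0 0 0 -1; 0.02 0.694 -0.2 0 0 0 -1"
}}

```text
time_s: 3.7
ee_pos: [458.0, -12.8, 199.8]
eef_rot: [0.001, 0.99, 0.141, 0.001]
contact_force: [0.6, -1.1, -0.7]
finger_gap: 0.1
grip_force: 0.0
```

```bash
python3 - <<'E'
from rig import manip, viewer
from h import *
from scipy.spatial.transform import Rotation as R
o=manip.get_obs(); print(o['time_s'],o['ee_pos'],np.round(o['qpos'],2),o['contact_force'])
im=viewer.camera('wrist'); cv2.imwrite('pics/w1.png',im['pixels'][:,:,::-1])
T=np.eye(4); T[:3,:3]=R.from_quat(np.roll(o['eef_rot'],-1)).as_matrix(); T[:3,3]=o['ee_pos']
W=T@im['hand_eye']; im['camera_from_world']=np.linalg.inv(W)
print(W.round(2))
np.save('W.npy',im['camera_from_world'])
for q in ['call_top']:
    print([(round(d['score'],2),np.round(d['position']).tolist()) for d in viewer.landmark_of(q,'wrist')])
    for r in viewer.outline_of(q,'wrist')[:2]:
        ys,xs=np.nonzero(r['pixels']); p=(xs.mean(),ys.mean()); print(r['score'],len(xs),p,ray_at(im,p,50))
for z in [62]:
  for px in [(280,210),(0,0)]: print(px,ray_at(im,px,z).round(1))
E
```

```text
3.7 [458.02231289 -12.76891022 199.79269253] [ 0.74  0.2  -0.85  2.    0.18  1.01 -1.49] [ 0.635475   -1.10281608 -0.68504866]
[[ 2.8000e-01  9.2000e-01  2.8000e-01  5.3042e+02]
 [-9.6000e-01  2.7000e-01  8.0000e-02  8.5100e+00]
 [ 0.0000e+00 -3.0000e-01  9.6000e-01  3.7409e+02]
 [ 0.0000e+00  0.0000e+00  0.0000e+00  1.0000e+00]]
[(0.61, [461.0, -2.0, 63.0])]
0.64 582 (np.float64(273.5481099656357), np.float64(186.77147766323023)) [461.53553573  -5.67013019  50.        ]
(280, 210) [441.2 -19.   62. ]
(0, 0) [572.7 308.   62. ]
```

View pics/w1.png

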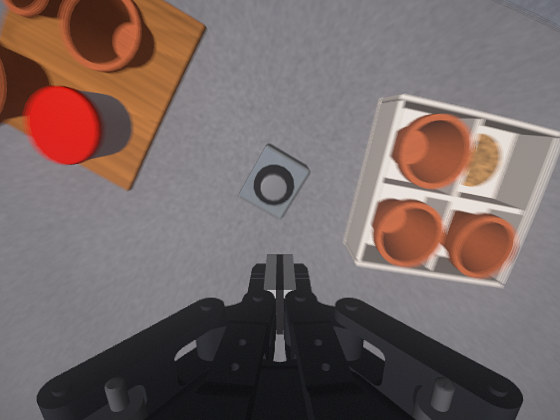

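The wrist view shows the button at (273,186), which works out to about (463,-5). The box is clear to the right and the board to the left. I'll descend to just above it.

Emit:
{"fn": "arm_command", "kwargs": {
  "deltas": "0 0.004 -0.05 0 0 0 -1; 0 0.004 -0.1 0 0 0 -1; 0 0.004 -0.15 0 0 0 -1; 0 0.004 -0.18 0 0 0 -1; 0 0.004 -0.2 0 0 0 -1; 0 0.004 -0.22 0 0 0 -1; 0 0.004 -0.23 0 0 0 -1; 0 0.004 -0.23 0 0 0 -1"
}}

```text
time_s: 4.85
ee_pos: [457.1, -9.7, 85.0]
eef_rot: [-0.0, 0.99, 0.142, -0.0]
contact_force: [-0.2, -0.2, 0.3]
finger_gap: 0.2
grip_force: 0.0
```

Emit:
{"fn": "arm_command", "kwargs": {
  "deltas": "0.01 0.009 -0.01 0 0 0 -1; 0.01 0.009 -0.02 0 0 0 -1; 0.01 0.009 -0.028 0 0 0 -1; 0.01 0.009 -0.034 0 0 0 -1; 0.01 0.009 -0.04 0 0 0 -1; 0.01 0.009 -0.044 0 0 0 -1; 0.01 0.009 -0.044 0 0 0 -1; 0.01 0.009 -0.044 0 0 0 -1"
}}

```text
time_s: 5.85
ee_pos: [462.3, -5.3, 63.2]
eef_rot: [0.0, 0.99, 0.141, 0.0]
contact_force: [0.4, -0.1, -0.6]
finger_gap: 0.1
grip_force: 0.0
```

Emit:
{"fn": "arm_command", "kwargs": {
  "deltas": "0 0 -0.002 0 0 0 -1; 0 0 -0.004 0 0 0 -1; 0 0 -0.004 0 0 0 -1; 0 0 -0.004 0 0 0 -1; 0 0 -0.004 0 0 0 -1; 0 0 -0.004 0 0 0 -1; 0 0 -0.004 0 0 0 -1; 0 0 -0.004 0 0 0 -1"
}}

```text
time_s: 6.85
ee_pos: [462.2, -5.3, 61.1]
eef_rot: [0.0, 0.99, 0.141, 0.0]
contact_force: [-0.2, -0.7, 0.4]
finger_gap: -0.0
grip_force: 0.0
```

```bash
python3 - <<'E'
from rig import manip, viewer
from h import *
for i in range(3):
    im=viewer.camera('wrist'); o=manip.get_obs(); print(o['time_s'],o['ee_pos'],o['contact_force'],o['wrist_torque'])
cv2.imwrite('pics/w2.png',im['pixels'][:,:,::-1])
E
```

```text
6.9 [462.18981021  -5.31486166  61.11273217] [-0.33006678  0.75295282  0.32747175] [-0.0290133  -0.03069135  0.03113332]
6.95 [462.18525024  -5.29822886  61.10100637] [ 0.156363    1.44391443 -0.80405864] [0.02803017 0.03653174 0.02598561]
7.0 [462.21660353  -5.32470922  61.1199705 ] [ 0.83571068  0.26260648 -0.12577554] [ 0.01451734 -0.00713759  0.01629824]
```

View pics/w2.png

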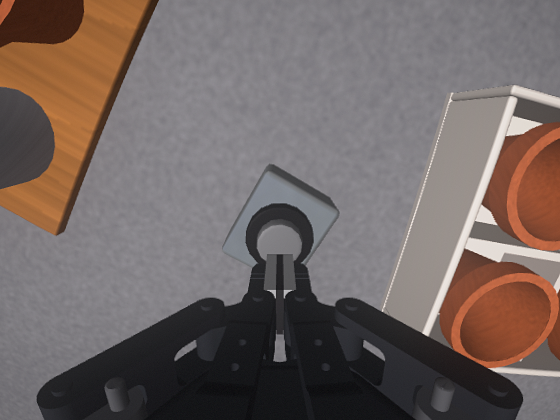

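```bash
python3 - <<'E'
from rig import manip, viewer
from h import *
from scipy.spatial.transform import Rotation as R
o=manip.get_obs(); im=viewer.camera('wrist')
T=np.eye(4); T[:3,:3]=R.from_quat(np.roll(o['eef_rot'],-1)).as_matrix(); T[:3,3]=o['ee_pos']
im['camera_from_world']=np.linalg.inv(T@im['hand_eye'])
for z in (56,62): print('button',z,ray_at(im,(279,239),z).round(1))
for h in (50,53,56,60,65,70): print('tip front',h,ray_at(im,(279,256),h).round(1))
print(T[:3,:3].round(2))
E
```

```text
button 56 [464.3  -4.7  56. ]
button 62 [466.7  -4.   62. ]
tip front 50 [449.9  -8.9  50. ]
tip front 53 [451.3  -8.5  53. ]
tip front 56 [452.7  -8.1  56. ]
tip front 60 [454.5  -7.6  60. ]
tip front 65 [456.8  -6.9  65. ]
tip front 70 [459.1  -6.2  70. ]
[[ 0.96  0.28  0.  ]
 [ 0.28 -0.96 -0.  ]
 [ 0.    0.   -1.  ]]
```

```bash
python3 - <<'E'
from rig import manip, viewer
from h import *
from scipy.spatial.transform import Rotation as R
o=manip.get_obs(); im=viewer.camera('wrist')
T=np.eye(4); T[:3,:3]=R.from_quat(np.roll(o['eef_rot'],-1)).as_matrix(); T[:3,3]=o['ee_pos']
im['camera_from_world']=np.linalg.inv(T@im['hand_eye'])
print(im['fovy'],im['cx'],im['cy'],im['dist'],'\n',np.round(im['hand_eye'],2))
f=210/np.tan(np.radians(im['fovy'])/2);K=np.array([[f,0,im['cx']],[0,f,im['cy']],[0,0,1]])
C=im['camera_from_world']
def proj(p):
    q=C@np.r_[p,1]; return cv2.projectPoints(np.array([[q[0],-q[1],-q[2]]]),np.zeros(3),np.zeros(3),K,np.array(im['dist'],float))[0].ravel().round(1)
for x in (-11,0,11):
  for z in (8,0,-11,-30): print(x,z,proj((T@[x,0,z,1])[:3]))
print('collar width px at z54',proj([464,-5-23,54]),proj([464,-5+23,54]))
s=viewer.camera('scene'); 
a=s['pixels'][120:260,200:390]; cv2.imwrite('pics/s2.png',cv2.resize(a,None,fx=4,fy=4,interpolation=cv2.INTER_CUBIC)[:,:,::-1])
E
```

```text
70.29041270319999 279.33735555404195 212.75250198014476 [-0.06584716  0.          0.          0.          0.        ] 
 [[ 0.0000e+00  9.5000e-01  3.0000e-01  7.5870e+01]
 [ 1.0000e+00 -0.0000e+00 -0.0000e+00  1.7000e-01]
 [-0.0000e+00  3.0000e-01 -9.5000e-01 -1.7411e+02]
 [ 0.0000e+00  0.0000e+00  0.0000e+00  1.0000e+00]]
-11 8 [279.  255.6]
-11 0 [279.  260.9]
-11 -11 [279.  269.1]
-11 -30 [279.  285.5]
0 8 [279.  240.4]
0 0 [279.  245.3]
0 -11 [279.  252.6]
0 -30 [279.  267.6]
11 8 [279.  224.6]
11 0 [279. 229.]
11 -11 [279.  235.5]
11 -30 [279.  248.9]
collar width px at z54 [312.7 247.4] [245.2 229.1]
```

View pics/s2.png

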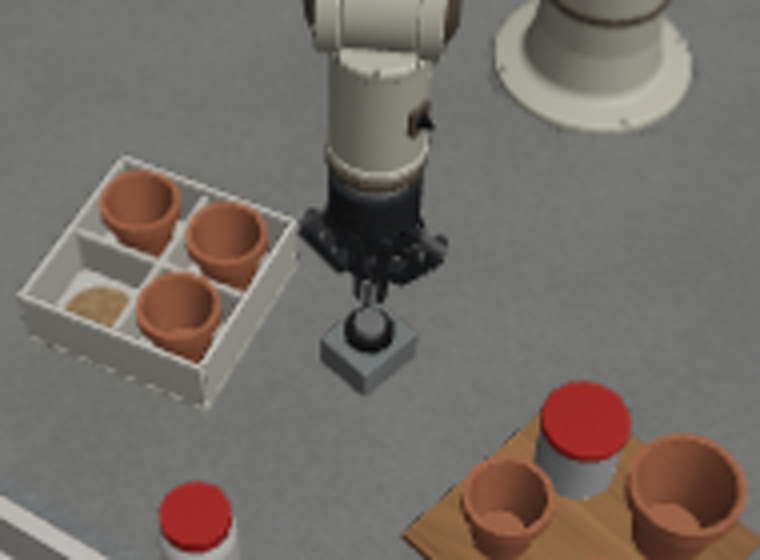

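```bash
python3 - <<'E'
from rig import manip, viewer
from h import *
from scipy.spatial.transform import Rotation as R
o=manip.get_obs(); im=viewer.camera('wrist'); s=viewer.camera('scene')
T=np.eye(4); T[:3,:3]=R.from_quat(np.roll(o['eef_rot'],-1)).as_matrix(); T[:3,3]=o['ee_pos']
im['camera_from_world']=np.linalg.inv(T@im['hand_eye'])
print('button scene',ray_at(s,(292.5,200.8),62).round(1), 'collar check')
for z in (50,60,70,80,90,100): print(z,'scene tip',ray_at(s,(292.5,195),z).round(1),'wrist',ray_at(im,(279,256),z).round(1))
E
```

```text
button scene [467.9  -0.7  62. ] collar check
50 scene tip [437.9 -18.2  50. ] wrist [449.9  -8.9  50. ]
60 scene tip [444.4 -14.7  60. ] wrist [454.5  -7.6  60. ]
70 scene tip [450.9 -11.1  70. ] wrist [459.1  -6.2  70. ]
80 scene tip [457.4  -7.5  80. ] wrist [463.7  -4.9  80. ]
90 scene tip [463.9  -3.9  90. ] wrist [468.3  -3.6  90. ]
100 scene tip [ 4.704e+02 -4.000e-01  1.000e+02] wrist [472.9  -2.2 100. ]
```

The tips are still above the button: the wrist ray, the scene ray and the zero force all agree. I'll go lower in small steps and watch the force.

Emit:
{"fn": "arm_command", "kwargs": {
  "deltas": "0.002 0 -0.002 0 0 0 -1; 0.002 0 -0.004 0 0 0 -1; 0.002 0 -0.006 0 0 0 -1; 0.002 0 -0.008 0 0 0 -1; 0.002 0 -0.01 0 0 0 -1; 0.002 0 -0.01 0 0 0 -1; 0.002 0 -0.01 0 0 0 -1; 0.002 0 -0.01 0 0 0 -1"
}}

```text
time_s: 8.25
ee_pos: [463.2, -5.3, 56.1]
eef_rot: [0.0, 0.99, 0.141, 0.0]
contact_force: [-0.2, 0.1, -0.5]
finger_gap: 0.2
grip_force: 0.0
```

Emit:
{"fn": "arm_command", "kwargs": {
  "deltas": "0 0 -0.002 0 0 0 -1; 0 0 -0.004 0 0 0 -1; 0 0 -0.006 0 0 0 -1; 0 0 -0.008 0 0 0 -1; 0 0 -0.01 0 0 0 -1; 0 0 -0.01 0 0 0 -1; 0 0 -0.01 0 0 0 -1; 0 0 -0.01 0 0 0 -1"
}}

```text
time_s: 9.25
ee_pos: [463.2, -5.3, 51.2]
eef_rot: [0.0, 0.99, 0.141, 0.0]
contact_force: [-0.1, 0.7, -0.5]
finger_gap: -0.2
grip_force: 0.0
```

Emit:
{"fn": "arm_command", "kwargs": {
  "deltas": "0 0 -0.002 0 0 0 -1; 0 0 -0.004 0 0 0 -1; 0 0 -0.006 0 0 0 -1; 0 0 -0.008 0 0 0 -1; 0 0 -0.01 0 0 0 -1; 0 0 -0.012 0 0 0 -1; 0 0 -0.012 0 0 0 -1; 0 0 -0.012 0 0 0 -1"
}}

```text
time_s: 10.25
ee_pos: [463.2, -5.3, 45.1]
eef_rot: [-0.0, 0.99, 0.141, 0.0]
contact_force: [0.1, -0.2, -0.0]
finger_gap: -0.1
grip_force: 0.0
```

```bash
python3 - <<'E'
from rig import manip, viewer
from h import *
w=viewer.camera('wrist')['pixels'][150:300,180:380]; s=viewer.camera('scene')['pixels'][170:220,260:327]
a=cv2.resize(w,(400,300),interpolation=cv2.INTER_CUBIC); b=cv2.resize(s,(400,300),interpolation=cv2.INTER_CUBIC)
cv2.imwrite('pics/p3.png',np.hstack([a,b])[:,:,::-1]); print(manip.get_obs()['contact_force'])
E
```

```text
[-0.9347132  -0.83754358  0.27908784]
```

View pics/p3.png

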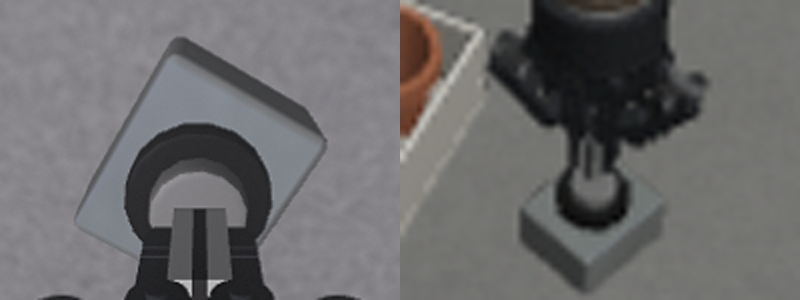

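Both crops show the closed tips still above the button and lined up with it, so I'll keep going down.

Emit:
{"fn": "arm_command", "kwargs": {
  "deltas": "0 0 -0.002 0 0 0 -1; 0 0 -0.004 0 0 0 -1; 0 0 -0.006 0 0 0 -1; 0 0 -0.008 0 0 0 -1; 0 0 -0.01 0 0 0 -1; 0 0 -0.012 0 0 0 -1; 0 0 -0.012 0 0 0 -1; 0 0 -0.012 0 0 0 -1"
}}

```text
time_s: 11.35
ee_pos: [463.2, -5.3, 39.1]
eef_rot: [-0.0, 0.99, 0.141, 0.0]
contact_force: [0.3, -0.5, 0.6]
finger_gap: 0.2
grip_force: 0.0
```

Emit:
{"fn": "arm_command", "kwargs": {
  "deltas": "0 0 -0.002 0 0 0 -1; 0 0 -0.004 0 0 0 -1; 0 0 -0.006 0 0 0 -1; 0 0 -0.008 0 0 0 -1; 0 0 -0.01 0 0 0 -1; 0 0 -0.01 0 0 0 -1; 0 0 -0.01 0 0 0 -1; 0 0 -0.01 0 0 0 -1"
}}

```text
time_s: 12.35
ee_pos: [463.3, -5.3, 34.2]
eef_rot: [0.0, 0.99, 0.141, 0.0]
contact_force: [-0.8, -0.7, 0.0]
finger_gap: 0.0
grip_force: 0.0
```

Emit:
{"fn": "arm_command", "kwargs": {
  "deltas": "0 0 -0.002 0 0 0 -1; 0 0 -0.004 0 0 0 -1; 0 0 -0.006 0 0 0 -1; 0 0 -0.008 0 0 0 -1; 0 0 -0.01 0 0 0 -1; 0 0 -0.01 0 0 0 -1; 0 0 -0.01 0 0 0 -1; 0 0 -0.01 0 0 0 -1"
}}

```text
time_s: 13.35
ee_pos: [463.2, -5.3, 29.2]
eef_rot: [0.0, 0.99, 0.141, 0.0]
contact_force: [-1.0, -0.4, 2.4]
finger_gap: 0.1
grip_force: 1.2
```

Contact starts near a reading of z≈30.7, so the real fingertips are about 31 mm above the reported TCP and I'll allow for that from here. Now the full press.

Emit:
{"fn": "arm_command", "kwargs": {
  "deltas": "0 0 -0.002 0 0 0 -1; 0 0 -0.004 0 0 0 -1; 0 0 -0.006 0 0 0 -1; 0 0 -0.008 0 0 0 -1; 0 0 -0.01 0 0 0 -1; 0 0 -0.011 0 0 0 -1; 0 0 -0.011 0 0 0 -1; 0 0 -0.011 0 0 0 -1"
}}

```text
time_s: 14.35
ee_pos: [463.3, -5.4, 24.7]
eef_rot: [0.001, 0.99, 0.142, 0.0]
contact_force: [-5.7, -0.1, 19.2]
finger_gap: 0.0
grip_force: 9.5
```

Bottomed at 19 N, so the button is fully down. Next I lift off and go high toward the empty compartment.

Emit:
{"fn": "arm_command", "kwargs": {
  "deltas": "0 0 0.04 0 0 0 -1; 0 0 0.14 0 0 0 -1; 0 0 0.24 0 0 0 -1; 0 0 0.34 0 0 0 -1; 0 0 0.42 0 0 0 -1; 0.04 -0.08 0.42 0 0 0 -1; 0.08 -0.18 0.42 0 0 0 -1; 0.12 -0.28 0.42 0 0 0 -1"
}}

```text
time_s: 15.35
ee_pos: [523.9, -147.0, 233.6]
eef_rot: [0.0, 0.99, 0.142, 0.0]
contact_force: [0.4, 0.2, 0.6]
finger_gap: 0.2
grip_force: 0.0
```

Emit:
{"fn": "arm_command", "kwargs": {
  "deltas": "0.03 -0.08 0 0 0 0 -1; 0.06 -0.16 0 0 0 0 -1; 0.07 -0.198 0 0 0 0 -1; 0.07 -0.198 0 0 0 0 -1; 0.07 -0.198 0 0 0 0 -1; 0.07 -0.198 0 0 0 0 -1; 0.07 -0.198 -0.02 0 0 0 -1; 0.07 -0.198 -0.04 0 0 0 -1"
}}

```text
time_s: 16.35
ee_pos: [558.0, -243.9, 212.9]
eef_rot: [0.0, 0.99, 0.142, -0.0]
contact_force: [-0.8, 1.2, 0.0]
finger_gap: 0.6
grip_force: 0.0
```

```bash
python3 - <<'E'
from rig import manip, viewer
from h import *
from scipy.spatial.transform import Rotation as R
o=manip.get_obs(); print(o['time_s'],o['ee_pos'],np.round(o['qpos'],2))
im=viewer.camera('wrist'); cv2.imwrite('pics/w4.png',im['pixels'][:,:,::-1])
for q in ['gap_mouth','gap','set0_rim']:
    print(q,[(round(d['score'],2),np.round(d['position']).tolist()) for d in viewer.landmark_of(q,'wrist')])
E
```

```text
16.35 [ 557.95495952 -243.93295107  212.9313269 ] [ 0.9   0.47 -0.72  1.64  0.33  1.16 -1.19]
gap_mouth [(0.66, [555.0, -244.0, 68.0])]
gap [(0.67, [562.0, -241.0, 8.0])]
set0_rim [(0.92, [469.0, -251.0, 73.0])]
```

View pics/w4.png

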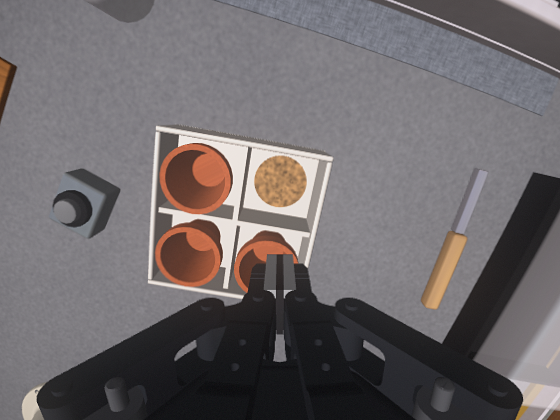

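The wrist view shows the cork in the empty compartment at (280,181), on the tool's centre line. The networks agree on (558,-243). I'll descend to a reading of about 82, which puts the tips at about 113 mm, and hold.

Emit:
{"fn": "arm_command", "kwargs": {
  "deltas": "0 0 -0.08 0 0 0 -1; 0 0 -0.16 0 0 0 -1; 0 0 -0.22 0 0 0 -1; 0 0 -0.262 0 0 0 -1; 0 0 -0.262 0 0 0 -1; 0 0 -0.262 0 0 0 -1; 0 0 -0.262 0 0 0 -1; 0 0 -0.262 0 0 0 -1"
}}

```text
time_s: 17.55
ee_pos: [558.9, -244.6, 83.6]
eef_rot: [0.001, 0.99, 0.141, 0.001]
contact_force: [0.2, 0.6, -0.5]
finger_gap: 0.0
grip_force: 0.0
```

Emit:
{"fn": "arm_command", "kwargs": {
  "deltas": "0 0 0 0 0 0 -1; 0 0 0 0 0 0 -1; 0 0 0 0 0 0 -1; 0 0 0 0 0 0 -1; 0 0 0 0 0 0 -1; 0 0 0 0 0 0 -1; 0 0 0 0 0 0 -1; 0 0 0 0 0 0 -1"
}}

```text
time_s: 18.55
ee_pos: [558.2, -244.3, 82.6]
eef_rot: [-0.0, 0.99, 0.141, 0.0]
contact_force: [-0.0, -1.0, 0.4]
finger_gap: 0.0
grip_force: 0.0
```

Emit:
{"fn": "arm_command", "kwargs": {
  "deltas": "0 0 0 0 0 0 -1; 0 0 0 0 0 0 -1; 0 0 0 0 0 0 -1; 0 0 0 0 0 0 -1; 0 0 0 0 0 0 -1; 0 0 0 0 0 0 -1; 0 0 0 0 0 0 -1; 0 0 0 0 0 0 -1"
}}

```text
time_s: 19.55
ee_pos: [558.2, -244.4, 82.6]
eef_rot: [0.0, 0.99, 0.141, 0.0]
contact_force: [0.1, -0.4, -0.1]
finger_gap: 0.2
grip_force: 0.0
```

Emit:
{"fn": "arm_command", "kwargs": {
  "deltas": "0 0 0.1 0 0 0 -1; 0 0 0.2 0 0 0 -1; 0 0 0.3 0 0 0 -1; 0 0 0.32 0 0 0 -1; 0 0.1 0.32 0 0 0 -1; 0 0.22 0.32 0 0 0 -1; 0 0.34 0.32 0 0 0 -1; 0 0.46 0.32 0 0 0 -1"
}}

```text
time_s: 20.55
ee_pos: [557.4, -12.8, 241.8]
eef_rot: [-0.0, 0.99, 0.141, -0.001]
contact_force: [0.6, 0.7, 0.7]
finger_gap: 0.0
grip_force: 0.0
```

Emit:
{"fn": "arm_command", "kwargs": {
  "deltas": "0.02 0.1 0 0 0 0 -1; 0.02 0.2 0 0 0 0 -1; 0.02 0.3 0 0 0 0 -1; 0.02 0.38 0 0 0 0 -1; 0.02 0.408 0 0 0 0 -1; 0.02 0.408 0 0 0 0 -1; 0.02 0.408 0 0 0 0 -1; 0.02 0.408 0 0 0 0 -1"
}}

```text
time_s: 21.55
ee_pos: [568.7, 187.4, 242.4]
eef_rot: [0.001, 0.99, 0.14, -0.0]
contact_force: [-1.0, -0.2, -0.7]
finger_gap: 0.2
grip_force: 0.0
```

```bash
python3 - <<'E'
from rig import manip, viewer
from h import *
o=manip.get_obs(); print(o['time_s'],o['ee_pos'],np.round(o['qpos'],2))
im=viewer.camera('wrist'); cv2.imwrite('pics/w5.png',im['pixels'][:,:,::-1])
for q in ['match_rim','small_rim','large_rim','tin_lid','call_top']:
    print(q,[(round(d['score'],2),np.round(d['position']).tolist()) for d in viewer.landmark_of(q,'wrist')])
E
```

```text
21.55 [568.72193904 187.43271422 242.38197188] [ 0.26  0.46 -0.84  1.63  0.36  1.22 -1.95]
match_rim [(0.68, [571.0, 190.0, 86.0]), (0.56, [494.0, 312.0, 14.0]), (0.37, [467.0, -254.0, 4.0])]
small_rim [(0.78, [593.0, 288.0, 63.0])]
large_rim [(0.64, [494.0, 312.0, 98.0]), (0.32, [461.0, -2.0, 61.0])]
tin_lid [(0.95, [468.0, 212.0, 89.0]), (0.25, [590.0, 294.0, 11.0])]
call_top [(0.91, [459.0, -3.0, 62.0])]
```

View pics/w5.png

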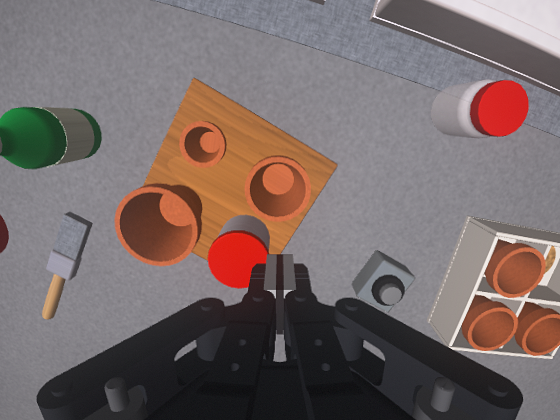

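The wrist view shows the match pot at (278,185), centred ahead of the tool, with the small pot at (203,143), the large one at (158,222) and the tin at (238,258). That agrees with (570,190). I'll descend to a reading of about 100, with the tips at about 131 mm, and hold.

Emit:
{"fn": "arm_command", "kwargs": {
  "deltas": "0.002 0.004 -0.08 0 0 0 -1; 0.002 0.004 -0.16 0 0 0 -1; 0.002 0.004 -0.22 0 0 0 -1; 0.002 0.004 -0.26 0 0 0 -1; 0.002 0.004 -0.284 0 0 0 -1; 0.002 0.004 -0.284 0 0 0 -1; 0.002 0.004 -0.284 0 0 0 -1; 0.002 0.004 -0.284 0 0 0 -1"
}}

```text
time_s: 22.85
ee_pos: [570.0, 192.0, 101.7]
eef_rot: [-0.0, 0.99, 0.141, 0.001]
contact_force: [0.7, 0.4, -0.1]
finger_gap: 0.2
grip_force: 0.0
```

Emit:
{"fn": "arm_command", "kwargs": {
  "deltas": "0 0 0 0 0 0 -1; 0 0 0 0 0 0 -1; 0 0 0 0 0 0 -1; 0 0 0 0 0 0 -1; 0 0 0 0 0 0 -1; 0 0 0 0 0 0 -1; 0 0 0 0 0 0 -1; 0 0 0 0 0 0 -1"
}}

```text
time_s: 23.85
ee_pos: [569.2, 191.7, 100.6]
eef_rot: [0.0, 0.99, 0.141, 0.0]
contact_force: [0.2, 0.5, -0.8]
finger_gap: 0.1
grip_force: 0.0
```

Emit:
{"fn": "arm_command", "kwargs": {
  "deltas": "0 0 0 0 0 0 -1; 0 0 0 0 0 0 -1; 0 0 0 0 0 0 -1; 0 0 0 0 0 0 -1; 0 0 0 0 0 0 -1; 0 0 0 0 0 0 -1; 0 0 0 0 0 0 -1; 0 0 0 0 0 0 -1"
}}

```text
time_s: 24.85
ee_pos: [569.2, 191.7, 100.6]
eef_rot: [-0.0, 0.99, 0.141, 0.0]
contact_force: [-0.7, -0.1, 0.2]
finger_gap: -0.1
grip_force: 0.0
```

```bash
python3 - <<'E'
from rig import manip, viewer, hand_in
o=manip.get_obs(); print(o['time_s'],o['ee_pos'],o['contact_force'],abs(o['qd']).max())
p=o['ee_pos']
if abs(p[0]-570)<8 and abs(p[1]-190)<8 and 94<p[2]<108: print(hand_in())
E
```

```text
24.85 [569.21248216 191.68453835 100.61262122] [-0.68736202 -0.09941859  0.1858852 ] 0.0016056085491907577
the job is handed in; nothing more can be done
None
```

I pressed the call button fully down and released it, held over the middle of the empty compartment and then over the matching spare pot for about 2 s each, and handed the job in at about 25 s still pointing at that pot; no verdict came back, and I set the hover heights allowing for the fingertips sitting about 31 mm above the reported TCP instead of 8 mm below it.

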